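Slot the missing four-dot tile into the packed mahjong rack

TASK

The four-dot tile is missing from the leaning rack, and its neighbours have closed up. First slide the tiles in the rack apart between the three and the five, without lifting them out, then put the four-dot tile into the gap so that it sits fully down in the rack, leaning and facing like the others, with all six in order; let go of it. Leave everything else on the table where it is.

Things in the scene. Friction and masses are not known exactly. Their poses are not given: they have to be found in the camera images.
- row (a point): Middle of the rack's seat. Axes lean with the row: z up along the tiles (25 deg from vertical, tops towards the robot's left), x out of their faces (to the robot's right, 25 deg upwards), y along the row from 1 to 6, away from the robot. A seated tile has these axes and its middle at z = 22, x = 0 mm. Seat: plane z = 0, x -12 to +16 mm, no front lip. Back rest: x -18 to -12 mm, 18 mm high along z.
- rack: Dark wood rack, fixed, 224 mm long, origin on the table 18 mm below point row, upright axes. End stops 14 mm high stand at row y = +102 and -102 mm: six 32 mm tiles fit with 12 mm to spare. A pinched tile slides along the seat, pushing others, under 1 to 2 N if not pressed down. The tiles' upper 26 mm are free in front and behind.
- dot1_mid (a point): The tile with one round dot, leaning in the rack's row (order along the row's +y: 1, 2, 3, 5, 6, with gaps of under 1.5 mm at the start). A mahjong tile, 24 mm thick (x) x 32 mm wide (y) x 44 mm tall (z), 50 g. Point: its middle, half-way up; x out of the ivory face (green back), y along the width, z along the height
- dot2_mid (a point): The tile with two round dots, leaning in the rack's row (order along the row's +y: 1, 2, 3, 5, 6, with gaps of under 1.5 mm at the start). A mahjong tile, 24 mm thick (x) x 32 mm wide (y) x 44 mm tall (z), 50 g. Point: its middle, half-way up; x out of the ivory face (green back), y along the width, z along the height
- dot3_mid (a point): The tile with three round dots, leaning in the rack's row (order along the row's +y: 1, 2, 3, 5, 6, with gaps of under 1.5 mm at the start). A mahjong tile, 24 mm thick (x) x 32 mm wide (y) x 44 mm tall (z), 50 g. Point: its middle, half-way up; x out of the ivory face (green back), y along the width, z along the height
- dot5_mid (a point): The tile with five round dots, leaning in the rack's row (order along the row's +y: 1, 2, 3, 5, 6, with gaps of under 1.5 mm at the start). A mahjong tile, 24 mm thick (x) x 32 mm wide (y) x 44 mm tall (z), 50 g. Point: its middle, half-way up; x out of the ivory face (green back), y along the width, z along the height
- dot6_mid (a point): The tile with six round dots, leaning in the rack's row (order along the row's +y: 1, 2, 3, 5, 6, with gaps of under 1.5 mm at the start). A mahjong tile, 24 mm thick (x) x 32 mm wide (y) x 44 mm tall (z), 50 g. Point: its middle, half-way up; x out of the ivory face (green back), y along the width, z along the height
- dot4_mid (a point): The tile with four round dots, standing upright on its end on the table away from the rack, its face turned roughly to the robot's right; it goes in the rack between three and five. A mahjong tile, 24 mm thick (x) x 32 mm wide (y) x 44 mm tall (z), 50 g. Point: its middle, half-way up; x out of the ivory face (green back), y along the width, z along the height
- dot4_face (a point): Centre of the ivory face of the four-dot tile, 12 mm in front (+x) of its middle; same axes
- blank_mid (a point): Bystander: the tile with a blank face (thin blue border), standing upright on the table. A mahjong tile, 24 mm thick (x) x 32 mm wide (y) x 44 mm tall (z), 50 g. Point: its middle, half-way up; x out of the ivory face (green back), y along the width, z along the height
- bamboo3_mid (a point): Bystander: the tile with three upright bars, standing upright on the table. A mahjong tile, 24 mm thick (x) x 32 mm wide (y) x 44 mm tall (z), 50 g. Point: its middle, half-way up; x out of the ivory face (green back), y along the width, z along the height
- ashtray: Bystander: round glass ashtray, 104 mm across, 32 mm high, origin under its centre
- chip_dish: Bystander: round blue dish of chips, 116 mm across, 22 mm high, origin under its centre
- mug: Bystander: white mug, 76 mm across, 85 mm high, handle at its +y, origin under its centre

How it is judged:
On the way:
1. the gap between the three and the five is opened wide enough for a tile, with the four not yet in it (y of dot5_mid in the frame of dot3_mid above 0.064 m and distance between dot4_mid and row above 0.06 m and z of dot3_mid in the frame of row between 0.016 and 0.027 m and z of dot5_mid in the frame of row between 0.016 and 0.027 m), for 0.2 s.
At the end, for the whole second after the job is handed in: All six tiles sit in order 1 to 6 in the rack (middles at least 26 mm apart along it), each within -6/+5 mm of fully down and -6/+8 mm front to back, leaning with the row within 0.15 rad and square within 0.2 rad; the four faces the front, released and at rest (z of dot1_mid in the frame of row between 0.016 and 0.027 m and x of dot1_mid in the frame of row between -0.006 and 0.008 m and angle between the z axis of each of dot1_mid, dot2_mid, dot3_mid, dot4_mid, dot5_mid, dot6_mid and the z axis of row, either way round below 0.15 rad and angle between the x axis of each of dot1_mid, dot2_mid, dot3_mid, dot4_mid, dot5_mid, dot6_mid and the x axis of row, either way round below 0.2 rad and z of dot2_mid in the frame of row between 0.016 and 0.027 m and x of dot2_mid in the frame of row between -0.006 and 0.008 m and z of dot3_mid in the frame of row between 0.016 and 0.027 m and x of dot3_mid in the frame of row between -0.006 and 0.008 m and z of dot4_mid in the frame of row between 0.016 and 0.027 m and x of dot4_mid in the frame of row between -0.006 and 0.008 m and z of dot5_mid in the frame of row between 0.016 and 0.027 m and x of dot5_mid in the frame of row between -0.006 and 0.008 m and z of dot6_mid in the frame of row between 0.016 and 0.027 m and x of dot6_mid in the frame of row between -0.006 and 0.008 m and y of dot2_mid in the frame of dot1_mid above 0.026 m and y of dot3_mid in the frame of dot2_mid above 0.026 m and y of dot4_mid in the frame of dot3_mid above 0.026 m and y of dot5_mid in the frame of dot4_mid above 0.026 m and y of dot6_mid in the frame of dot5_mid above 0.026 m and x of dot4_face in the frame of row above 0.003 m and linear speed of dot4 below 0.02 m/s and contact force between the fingers and dot4 below 0.1 N); the robot touches nothing.
It fails at once if a tile of the row is lifted out of the rack (more than 15 mm off the seat) (z of any of dot1_mid, dot2_mid, dot3_mid, dot5_mid, dot6_mid in the frame of row above 0.037 m).
It fails at once if a bystander (the two other loose tiles, ashtray, chip dish, mug) is moved more than 20 mm (distance of any of blank_mid, bamboo3_mid, ashtray, chip_dish, mug from where it was at the start of the episode above 0.02 m).
It also fails if it takes over 56 s, if anything falls off the work surface, if the arm or the gripper's body presses on something with over 40 N, if the wrist force passes 120 N, or if a joint passes its speed limit or range.

ROBOT

A 7-joint arm with a two-finger parallel gripper is mounted at the origin on the work surface. World frame = base frame: x ahead of the robot, y to its left, z up, the work surface at z = 0. Lengths are in m, angles in rad, forces in N, time in s.
With the tool pointing down it reaches from about 0.4 to 0.85 m from the base axis. Payload 10.4 kg.
Tool frame: the origin (TCP) lies midway between the tips of the shut fingers; the grasp point (between the pads) lies manip.pinch_z behind it (manip.pinch_z is the distance from the TCP to the grasp point, in m); z points along the fingers, y is the direction in which the jaws open and shut (so a half turn about z gives the same grasp; the last joint's range is limited). The gripper opens to 85 mm and grips with 20 to 120 N. Pads are 22 mm wide; open, the fingers measure 114 mm over their backs; the gripper's body (76 mm by 85 mm) begins 54 mm behind the grasp point. The pads swing forward as they close: fully open they stand 13 mm farther back than shut.
Start: joints at [1.097, 0.332, -0.065, 1.46, 0.022, 1.35, -0.088], TCP at [0.272, -0.563, 0.231] pointing down, gripper open.
Joint ranges: [-2.6, 2.6], [-0.5, 2.12], [-1.47, 1.34], [0.16, 2.42], [-1.27, 4.41], [0.06, 2.06], [-2.6, 2.6]. Speed limits (rad/s): [2.22, 2.22, 2.79, 2.79, 3.14, 3.14, 3.14].

INTERFACE

Orientations are given as a unit quaternion [x, y, z, w].
In Python, from workcell import manip gives the robot as it stands.
- The arm moves only by the shell command python3 -m handwheel 'ROWS' [FORCE]. ROWS is JSON, a list that holds one entry, the list of rows, each a list of 7 numbers: the shift along the tool's x, y, z in m, then the turn, a rotation vector about the tool's x, y, z in rad, then the finger opening in m, from 0 to 0.0854. In form: [[[tx, ty, tz, ax, ay, az, claw], ...]]. A call has 1 to 8 rows; each row is the pose to reach, as a shift and turn from the pose commanded when the call began, along the tool's axes at that moment; what a row does not reach only later rows make up. A row lasts 1/8 s, in which the tool goes at most 62.5 mm and 10.7 degrees, less where a joint would pass 70% of its speed; a pose out of reach is approached as far as the arm can. A call with a gripper value outside its range is refused whole. The fingers move at their own pace and stop on an object; FORCE is the grip in N (left out, the last holds). Time passes only in rows, so rows that repeat a pose let the fingers close. It gives the time, the measured TCP pose, the force and the opening at its end, in the units of the state.
- manip.get_obs(): the state, without advancing time (a new reading comes with each control period).
- manip.camera(name): name is "side" or "top"; returns the picture (384x512x3 uint8, blue, green, red); there is no depth.
- manip.calibration(name): a dict with "fx", "fy", "cx", "cy" (pixels), "k1" (the pictures are not rectified: a ray, as slopes to the right and down, at radius r is drawn at 1 + k1 r^2 times it, then the intrinsics apply), "view" (4x4, takes a point from world to camera coordinates). Camera axes: x right, y up, looking along -z (the intrinsics and any distortion apply to the point x, -y, -z); pixel columns grow to the right and rows downward; lengths in m; the calibration is good to about 2 mm. A picture is of the moment at which its call begins. calibration takes no time and is no camera call.
- manip.hand_in(): hands the job in, once; it reports no verdict.
The state is a dict: "clock": time; "joint_pos": joint angles; "joint_velocities": joint speeds; "tau": joint torques, N m; "position": TCP position; "ee_rot": TCP orientation; "ft_force": force on the tool from outside, world axes, zero at the start; "torque": the same for the moment, N m; "grip_width": opening from 0.0 (shut) to 1.0 (fully open).
Only numpy, scipy, OpenCV 4.12 (cv2) and the standard library are available. Lean on these libraries where they do the work, as an engineer would, in place of code of your own. Each camera call takes 0.05 s, during which the arm holds its last target.

## Working session

There is one attempt and no reset: what is moved stays moved. The work goes in short steps, Python scripts to look and compute and a shell command to move; the robot and the scene stay as the last step left them, time stands still between calls to the robot, and variables do not carry over. Pictures are saved under pics/ and viewed, and the job is handed in when it is done.

```bash
ls; mkdir -p pics
python3 - <<'E'
from workcell import manip
import cv2,numpy as np
print(manip.pinch_z)
o=manip.get_obs()
for k,v in o.items(): print(k,np.round(v,4))
for n in("side","top"):
    c=manip.calibration(n); print(n,{k:np.round(v,4).tolist() for k,v in c.items()})
    im=manip.camera(n); cv2.imwrite(f"pics/{n}0.png",im)
E
```

```text
pics
0.0187
clock 0.0
joint_pos [ 1.0974  0.3329 -0.0647  1.4609  0.0216  1.3499 -0.0885]
joint_velocities [-0.0025 -0.0011 -0.0005  0.001  -0.0006 -0.002  -0.0012]
tau [-8.00000e-04 -6.25454e+01  4.85000e-02 -3.91600e+01  1.61000e-02
  9.90000e-03 -0.00000e+00]
position [ 0.2721 -0.5622  0.2305]
ee_rot [ 9.747e-01  2.235e-01 -2.000e-04 -7.000e-04]
ft_force [-0.4673 -0.467   0.2194]
torque [-0.0336  0.0087 -0.0418]
grip_width 1.0006
side {'fx': 478.3987, 'fy': 478.3987, 'cx': 255.0239, 'cy': 187.6881, 'k1': -0.0937, 'view': [[-0.9698, -0.243, -0.0214, 0.5623], [0.1328, -0.5995, 0.7893, -0.2067], [-0.2046, 0.7626, 0.6136, -0.9577], [0.0, 0.0, 0.0, 1.0]]}
top {'fx': 355.9971, 'fy': 355.9971, 'cx': 254.9965, 'cy': 188.1427, 'k1': -0.027, 'view': [[-0.0036, -0.9997, -0.024, -0.0846], [0.9924, -0.0065, 0.123, -0.6155], [-0.1231, -0.0234, 0.9921, -0.8332], [0.0, 0.0, 0.0, 1.0]]}
```

View pics/side0.png

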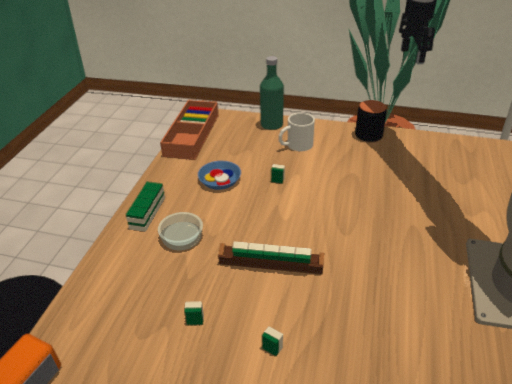

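View pics/top0.png

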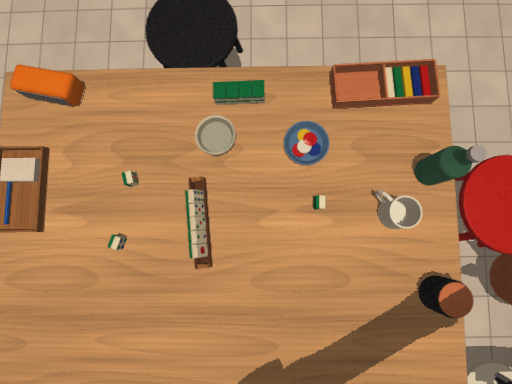

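```bash
cat > h.py <<'E'
from workcell import manip
import cv2,numpy as np
from scipy.spatial.transform import Rotation as R
def ray(n,uv):
    c=manip.calibration(n); K=np.array([[c['fx'],0,c['cx']],[0,c['fy'],c['cy']],[0,0,1]])
    p=cv2.undistortPoints(np.array([[uv]],float),K,np.array([c['k1'],0,0,0.]))[0,0]
    V=np.array(c['view']); d=V[:3,:3].T@np.array([p[0],-p[1],-1]); o=-V[:3,:3].T@V[:3,3]
    return o,d
def onz(n,uv,z):
    o,d=ray(n,uv); return o+d*(z-o[2])/d[2]
def proj(n,P):
    c=manip.calibration(n); V=np.array(c['view']); q=V[:3,:3]@np.asarray(P)+V[:3,3]
    a=np.array([q[0],-q[1]])/-q[2]; a=a*(1+c['k1']*(a@a))
    return np.array([c['fx']*a[0]+c['cx'],c['fy']*a[1]+c['cy']])
E
python3 - <<'E'
from h import *
t=cv2.imread('pics/top0.png'); s=cv2.imread('pics/side0.png')
def cr(im,u,v,w,h,k): return cv2.resize(im[v:v+h,u:u+w],None,fx=k,fy=k,interpolation=cv2.INTER_CUBIC)
cv2.imwrite('pics/c1.png',np.vstack([np.hstack([cr(t,a,b,30,30,8) for a,b in((115,163),(102,227),(305,187))]),np.hstack([cr(s,a,b,30,30,8) for a,b in((263,160),(180,298),(258,326))])]))
cv2.imwrite('pics/c2.png',np.rot90(cr(t,180,170,38,105,7)))
cv2.imwrite('pics/c3.png',cr(s,212,235,120,45,6))
print(ray('top',(255,188))[0],ray('side',(255,188))[0])
E
```

```text
[ 0.50789001 -0.10813254  0.90033126] [0.37680714 0.74307054 0.76280786]
```

View pics/c1.png

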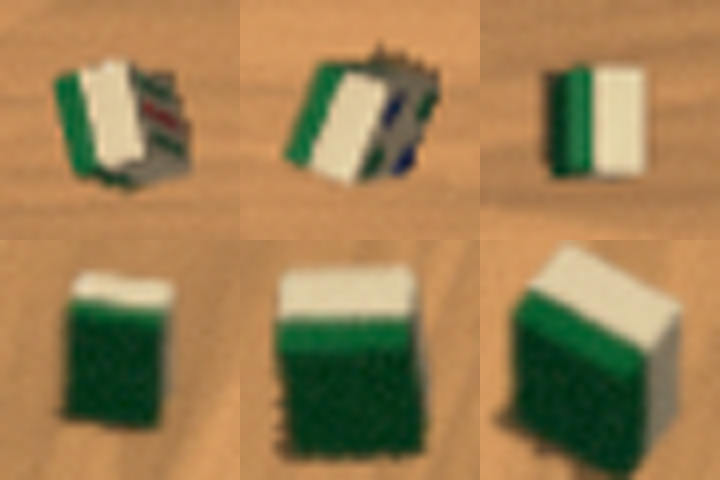

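View pics/c2.png

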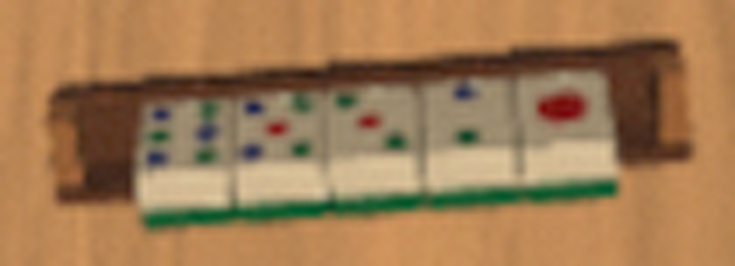

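View pics/c3.png

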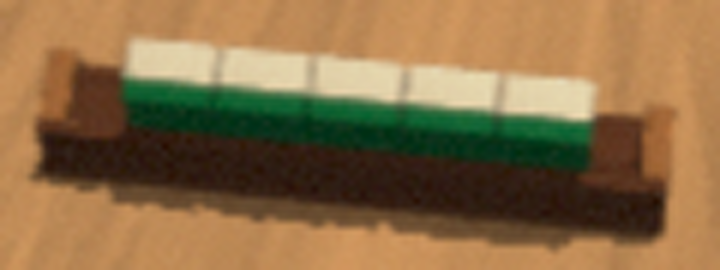

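```bash
cat > m.py <<'E'
from h import *
def topmask(im,u,v,w,h,k=8):
    c=cv2.resize(im[v:v+h,u:u+w],None,fx=k,fy=k,interpolation=cv2.INTER_CUBIC)
    H=cv2.cvtColor(c,cv2.COLOR_BGR2HSV); hh,s,val=cv2.split(H)
    cream=((s<75)&(val>185)); green=((hh>50)&(hh<90)&(s>140)&(val>85))
    return c,cream,green
def big(m):
    m=m.astype(np.uint8); m=cv2.morphologyEx(m,cv2.MORPH_CLOSE,np.ones((9,9)))
    cs,_=cv2.findContours(m,cv2.RETR_EXTERNAL,cv2.CHAIN_APPROX_NONE); return max(cs,key=cv2.contourArea)
def rect(n,im,u,v,w,h,z,k=8,which='both'):
    c,cr,g=topmask(im,u,v,w,h,k); m={'both':cr|g,'cream':cr,'green':g}[which]
    ct=big(m).reshape(-1,2)
    px=(ct+0.5)/k-0.5+[u,v]
    P=np.array([onz(n,p,z)[:2] for p in px])*1000
    r=cv2.minAreaRect(P.astype(np.float32)); M=cv2.moments(P.astype(np.float32)); cen=[M['m10']/M['m00'],M['m01']/M['m00']]
    cv2.drawContours(c,[ct.reshape(-1,1,2)],-1,(0,0,255),1)
    return r,cen,c
E
python3 - <<'E'
from m import *
t=cv2.imread('pics/top0.png'); s=cv2.imread('pics/side0.png')
out=[]
for w in('both','cream','green'):
    r,c,i=rect('top',t,102,227,30,30,.044,which=w); print('top',w,np.round(r[0],1),np.round(r[1],1),round(r[2],1),np.round(c,1)); out.append(i)
for w in('both','cream'):
    r,c,i=rect('side',s,258,326,30,30,.044,which=w); print('side',w,np.round(r[0],1),np.round(r[1],1),round(r[2],1),np.round(c,1)); out.append(i)
cv2.imwrite('pics/d1.png',np.hstack([cv2.resize(o,(155,155)) for o in out]))
c,cr,g=topmask(s,258,326,30,30); H=cv2.cvtColor(c,cv2.COLOR_BGR2HSV); print(H[150,60],H[120,30],H[90,60],H[75,50])
# rows
r,c,i=rect('top',t,180,180,38,85,.058); print(np.round(r[0],1),np.round(r[1],1),r[2],c); cv2.imwrite('pics/d2.png',i)
E
```

```text
top both [486.  253.3] [20.9 29.3] 70.3 [486.  253.4]
top cream [484.7 250.2] [14.1 29.1] 69.4 [484.6 250.2]
top green [488.7 260.7] [ 5.3 29.3] 69.7 [488.8 260.7]
side both [484.7 252.4] [21.4 30.6] 70.3 [484.5 251.9]
side cream [483.2 248.2] [12.7 30.7] 71.2 [482.9 248.4]
[ 74 206  52] [ 20 130 124] [ 71 222  78] [ 72 230  91]
[561.2  68.5] [93.1 13.2] 5.438325881958008 [560.3709484745132, 71.73491494617015]
```

View pics/d1.png

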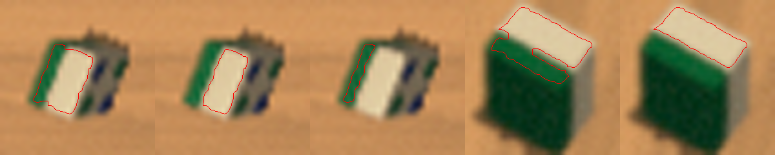

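View pics/d2.png

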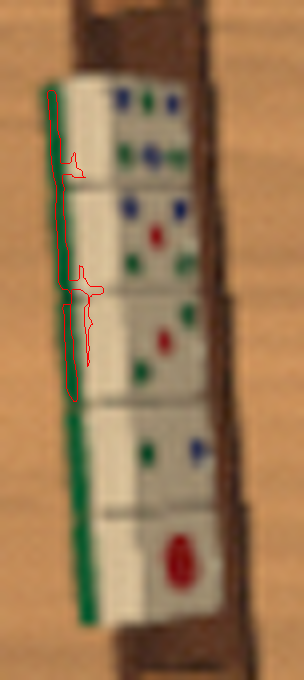

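Run:
```python
from h import *
t=cv2.imread('pics/top0.png'); s=cv2.imread('pics/side0.png')
def cr(im,u,v,w,h,k):
    c=cv2.resize(im[v:v+h,u:u+w],None,fx=k,fy=k,interpolation=cv2.INTER_CUBIC)
    for i in range(0,w,5): cv2.putText(c,str(u+i),(i*k,10),0,.35,(0,0,0),1); cv2.line(c,(i*k+k//2,12),(i*k+k//2,20),(0,0,0),1)
    for i in range(0,h,5): cv2.putText(c,str(v+i),(0,i*k+k//2+4),0,.35,(255,255,255),1); cv2.line(c,(24,i*k+k//2),(32,i*k+k//2),(255,255,255),1)
    return c
cv2.imwrite('pics/e1.png',np.hstack([cr(t,178,172,36,30,11),cr(t,182,246,36,30,11)]))
cv2.imwrite('pics/e2.png',np.hstack([cr(s,214,238,36,30,11),cr(s,292,246,36,30,11)]))
```

```text
(no output)
```

View pics/e1.png

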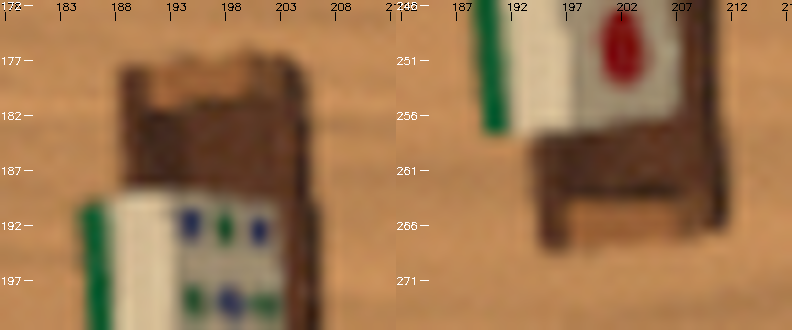

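View pics/e2.png

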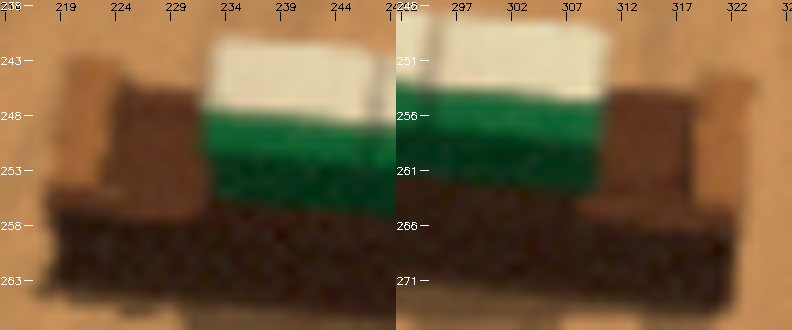

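Run:
```python
from h import *
T={'6f':(193.05,188.95),'6b':(184.6,190.2),'1f':(197.5,257.9),'1b':(189.8,257.9)}
S={'6f':(233.05,240.8),'6b':(232.05,251.1),'1f':(310.9,248.2),'1b':(310.6,258.5)}
P={}
for k in T:
    o1,d1=ray('top',T[k]); o2,d2=ray('side',S[k]); d1/=np.linalg.norm(d1); d2/=np.linalg.norm(d2)
    a=np.linalg.lstsq(np.c_[d1,-d2],o2-o1,rcond=None)[0]; p1=o1+a[0]*d1;p2=o2+a[1]*d2
    P[k]=(p1+p2)/2*1000; print(k,P[k].round(1),'miss',np.linalg.norm(p1-p2)*1000)
    z=.063 if k[1]=='f' else .0528
    print('   top@z',(onz('top',T[k],z)*1000).round(1),'side@z',(onz('side',S[k],z)*1000).round(1))
# stops
a=onz('top',(196,180.9),.0307)*1000; b=onz('top',(201,263.4),.0307)*1000; print(a,b,np.linalg.norm(a-b),(a+b)/2,np.degrees(np.arctan2((a-b)[1],(a-b)[0])))
```

```text
6f [610.9  59.2  63.4] miss 0.16946160380391276
   top@z [610.8  59.2  63. ] side@z [611.1  58.8  63. ]
6b [608.1  81.   55.3] miss 1.6356949419745557
   top@z [609.2  81.7  52.8] side@z [608.   78.7  52.8]
1f [449.2  45.8  64.4] miss 0.026758942360021142
   top@z [449.1  46.1  63. ] side@z [449.3  44.4  63. ]
1b [447.3  65.6  54.8] miss 2.3526299155109753
   top@z [448.4  66.2  52.8] side@z [446.4  63.5  52.8]
[634.86332859  58.70167871  30.7       ] [433.72616241  43.34142834  30.7       ] 201.72282197933706 [534.2947455   51.02155352  30.7       ] 4.3670329472120475
```

```bash
cat > g.py <<'E'
from h import *
psi=np.radians(4.9); ROW=np.array([.5349,.0442,.018])
Y=np.array([np.cos(psi),np.sin(psi),0]); hh=np.array([np.sin(psi),-np.cos(psi),0]); up=np.array([0,0,1.])
l=np.radians(25); X=hh*np.cos(l)+up*np.sin(l); Z=up*np.cos(l)-hh*np.sin(l)
RT=np.column_stack([Y,X,-Z])     # tool x=row y, tool y=row x
def vert(yaw): c,s=np.cos(yaw),np.sin(yaw); return np.column_stack([[c,s,0],[s,-c,0],[0,0,-1]])
def inrow(p): d=np.asarray(p)-ROW; return np.array([d@X,d@Y,d@Z])*1000
def rp(x,y,z): return ROW+X*x/1000+Y*y/1000+Z*z/1000
def state():
    o=manip.get_obs(); p=np.array(o['position']); q=R.from_quat(o['ee_rot']).as_matrix()
    print('t',round(float(o['clock']),2),'tcp',(p*1e3).round(1),'row',inrow(p).round(1),'F',np.round(o['ft_force'],1),'w',round(float(o['grip_width'])*85.4,1))
    return p,q
def go(tp,TR):
    p,q=state(); print('shift',(q.T@(tp-p)).round(4),'rot',R.from_matrix(q.T@TR).as_rotvec().round(4))
E
python3 -c "
from g import *
go(rp(0,-4.3,100),RT)"
```

```text
t 0.1 tcp [ 272.2 -562.3  230.6] row [ 617.2 -313.6  -53.2] F [-0.1  0.3 -0.5] w 85.4
shift [ 0.5119 -0.4722  0.1225] rot [-0.4327 -0.0794  0.3596]
```

```bash
python3 -m handwheel '[[[0.51,-0.47,0.01,-0.4327,-0.0794,0.3596,0.0854],[0.51,-0.47,0.01,-0.4327,-0.0794,0.3596,0.0854],[0.51,-0.47,0.01,-0.4327,-0.0794,0.3596,0.0854],[0.51,-0.47,0.01,-0.4327,-0.0794,0.3596,0.0854],[0.51,-0.47,0.01,-0.4327,-0.0794,0.3596,0.0854],[0.51,-0.47,0.01,-0.4327,-0.0794,0.3596,0.0854],[0.51,-0.47,0.01,-0.4327,-0.0794,0.3596,0.0854],[0.51,-0.47,0.01,-0.4327,-0.0794,0.3596,0.0854]]]' 20; python3 -c "
from g import *
go(rp(0,-4.3,80),RT)"
```

```text
clock: 1.1
position: [0.444, -0.1269, 0.2247]
ee_rot: [0.975, 0.041, 0.01, 0.217]
ft_force: [1.7, -0.1, -0.1]
grip_width: 0.999
t 1.1 tcp [ 444.  -126.9  224.7] row [ 234.9 -105.2  118.6] F [ 1.7 -0.1 -0.1] w 85.3
shift [ 0.1007 -0.235   0.0382] rot [ 0.002  -0.0009 -0.0008]
```

```bash
python3 -m handwheel '[[[0.05,-0.12,0.0,0,0,0,0.0854],[0.1,-0.235,0.0,0,0,0,0.0854],[0.1,-0.235,0.0,0,0,0,0.0854],[0.1,-0.235,0.02,0,0,0,0.0854],[0.1,-0.235,0.038,0,0,0,0.0854],[0.1,-0.235,0.038,0,0,0,0.0854],[0.1,-0.235,0.038,0,0,0,0.0854]]]'; python3 -c "
from g import *
go(rp(0,-4.3,20.5),RT)
t=manip.camera('top');s=manip.camera('side')
cv2.imwrite('pics/f1.png',np.hstack([cv2.resize(t[150:290,130:270],(400,400)),cv2.resize(s[190:300,200:340],(400,314))[:,:]]) if 0 else np.hstack([cv2.resize(t[150:290,130:270],(400,400)),cv2.resize(s[170:310,200:340],(400,400))]))
"
```

```text
clock: 1.98
position: [0.5269, 0.0747, 0.0918]
ee_rot: [0.975, 0.041, 0.01, 0.217]
ft_force: [-0.5, -0.9, 1.1]
grip_width: 1.005
t 1.98 tcp [526.9  74.7  91.8] row [ 3.  -5.3 80. ] F [-0.5 -0.9  1.1] w 85.8
shift [ 0.001  -0.0031  0.0595] rot [ 0.002  -0.001  -0.0022]
```

View pics/f1.png

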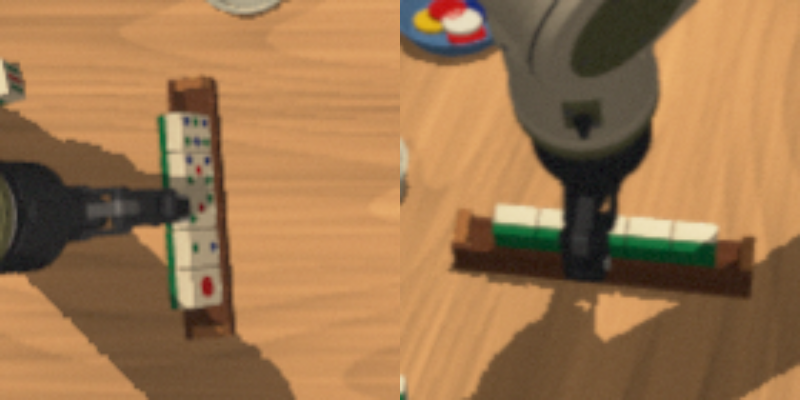

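```bash
python3 -m handwheel '[[[0.001,-0.003,0.03,0,0,0,0.0854],[0.001,-0.003,0.0595,0,0,0,0.0854],[0.001,-0.003,0.0595,0,0,0,0.0854],[0.001,-0.003,0.0595,0,0,0,0.06],[0.001,-0.003,0.0595,0,0,0,0.05]]]'; python3 -c "
from g import *
go(rp(0,-20,20.5),RT)
t=manip.camera('top');s=manip.camera('side')
cv2.imwrite('pics/f2.png',np.hstack([cv2.resize(t[180:270,160:250],(400,400)),cv2.resize(s[200:300,220:320],(400,400))]))
"
```

```text
clock: 2.7
position: [0.5303, 0.0543, 0.0369]
ee_rot: [0.975, 0.042, 0.011, 0.217]
ft_force: [-0.8, 0.8, -0.8]
grip_width: 0.605
t 2.7 tcp [530.3  54.3  36.9] row [-1.5 -3.7 21.5] F [-0.8  0.8 -0.8] w 51.7
shift [-0.0163  0.0015  0.001 ] rot [ 0.0008 -0.0027 -0.0008]
```

View pics/f2.png

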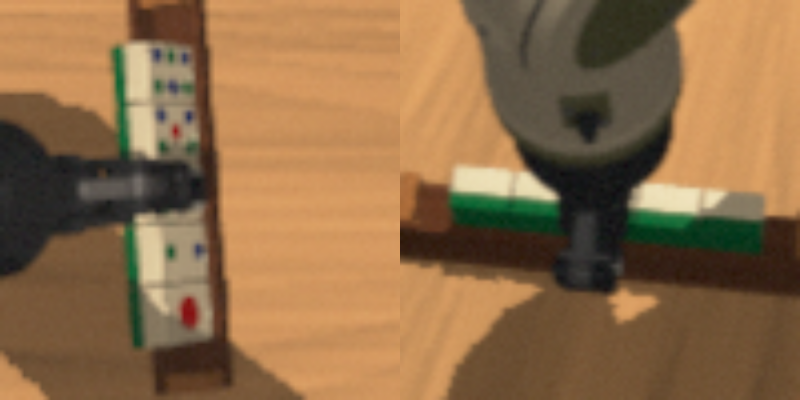

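```bash
python3 -m handwheel '[[[0,0.0015,0.0005,0,0,0,0.03],[0,0.0015,0.0005,0,0,0,0.018],[0,0.0015,0.0005,0,0,0,0.018],[0,0.0015,0.0005,0,0,0,0.018]]]' 20; python3 -c "
from g import *
go(rp(0,-20,20.5),RT)
t=manip.camera('top');s=manip.camera('side')
cv2.imwrite('pics/f3.png',np.hstack([cv2.resize(t[180:270,160:250],(400,400)),cv2.resize(s[200:300,220:320],(400,400))]))
"
```

```text
clock: 3.3
position: [0.53, 0.0516, 0.036]
ee_rot: [0.975, 0.041, 0.01, 0.217]
ft_force: [-1.1, -1.5, 4.2]
grip_width: 0.278
t 3.3 tcp [530.   51.6  36. ] row [ 0.6 -4.3 19.6] F [-1.1 -1.5  4.2] w 23.8
shift [-0.0157 -0.0005 -0.0009] rot [ 0.0021 -0.0007 -0.0008]
```

View pics/f3.png

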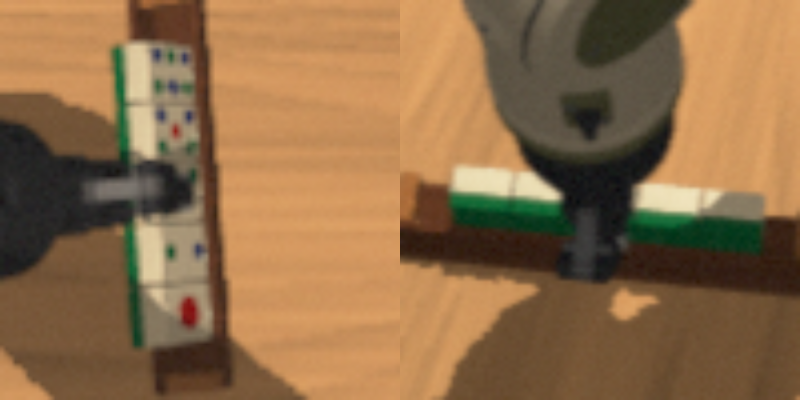

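```bash
python3 -m handwheel '[[[0,0,-0.001,0,0,0,0.018],[-0.004,0,-0.001,0,0,0,0.018],[-0.008,0,-0.001,0,0,0,0.018],[-0.012,0,-0.001,0,0,0,0.018],[-0.015,0,-0.001,0,0,0,0.018],[-0.016,0,-0.001,0,0,0,0.018],[-0.016,0,-0.001,0,0,0,0.018]]]' 20; python3 -c "
from g import *
go(rp(0,-20,20.5),RT)
t=manip.camera('top');s=manip.camera('side')
cv2.imwrite('pics/f4.png',np.hstack([cv2.resize(t[180:270,160:250],(400,400)),cv2.resize(s[200:300,220:330],(400,400))]))
"
```

```text
clock: 4.28
position: [0.5138, 0.0505, 0.0367]
ee_rot: [0.975, 0.041, 0.01, 0.217]
ft_force: [2.9, -4.5, 2.0]
grip_width: 0.276
t 4.28 tcp [513.8  50.5  36.7] row [  0.6 -20.5  20.4] F [ 2.9 -4.5  2. ] w 23.6
shift [ 0.0005 -0.0006 -0.0001] rot [ 0.002  -0.0008 -0.0007]
```

View pics/f4.png

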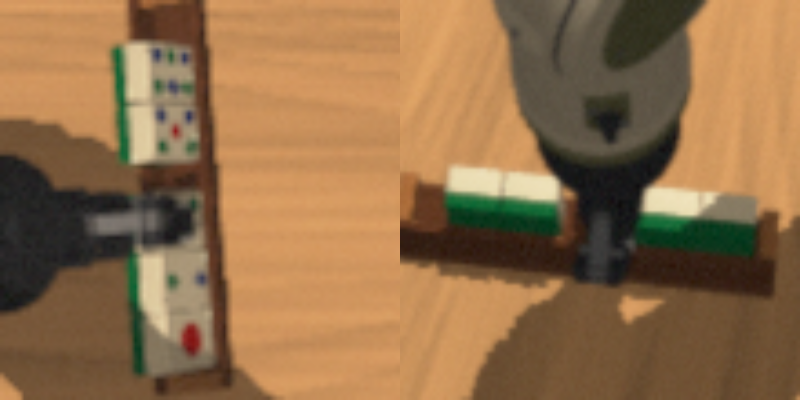

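```bash
python3 -m handwheel '[[[0,0,0,0,0,0,0.03],[0,0,0,0,0,0,0.06],[0.0,0,-0.002,0,0,0,0.06],[0.025,0,-0.005,0,0,0,0.06],[0.0485,-0.0005,-0.005,0,0,0,0.06],[0.0485,-0.0005,-0.002,0,0,0,0.06],[0.0485,-0.0005,0,0,0,0,0.06]]]' 20; python3 -c "
from g import *
go(rp(0,28.2,20.5),RT)
t=manip.camera('top');s=manip.camera('side')
cv2.imwrite('pics/f5.png',np.hstack([cv2.resize(t[180:270,160:250],(400,400)),cv2.resize(s[200:300,220:330],(400,400))]))
"
```

```text
clock: 5.25
position: [0.5613, 0.0557, 0.0359]
ee_rot: [0.975, 0.042, 0.009, 0.217]
ft_force: [0.4, -0.3, -0.3]
grip_width: 0.702
t 5.25 tcp [561.3  55.7  35.9] row [-0.8 27.2 20.1] F [ 0.4 -0.3 -0.3] w 59.9
shift [ 0.001   0.0008 -0.0004] rot [0.0011 0.0003 0.0004]
```

View pics/f5.png

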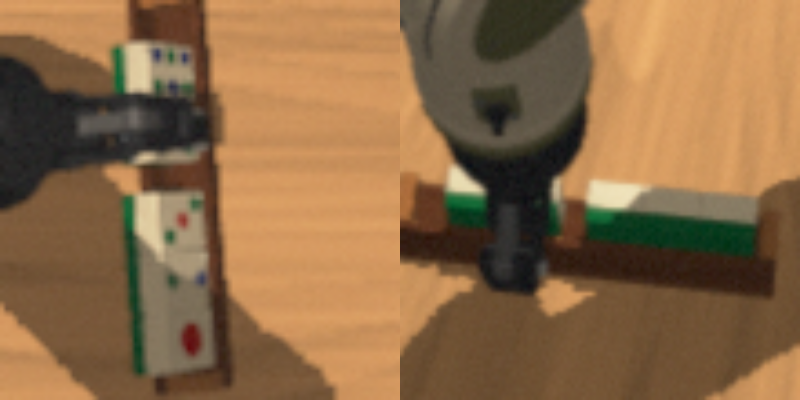

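```bash
python3 -c "
from g import *
for p in (rp(36,27.2,27),rp(12,28.2,44),rp(12,12.2,44),rp(12,44.2,44)): 
  q=proj('top',p); print(q.round(1),((q-[160,180])*4.444).round(0), proj('side',p).round(1))
q=proj('side',rp(-36,27.2,22)); print(((q-[220,200])*[400/110,4]).round(0)+[400,0])
"
```

```text
[207.3 208.8] [210. 128.] [258.8 235.3]
[194.8 209.3] [155. 130.] [256.2 243. ]
[195.2 216. ] [157. 160.] [263.8 243.7]
[194.3 202.6] [152. 100.] [248.6 242.2]
[525. 273.]
```

```bash
python3 -m handwheel '[[[-0.004,0.001,-0.0005,0,0,0,0.05],[-0.004,0.001,-0.0005,0,0,0,0.03],[-0.004,0.001,-0.0005,0,0,0,0.018],[-0.004,0.001,-0.0005,0,0,0,0.018],[-0.004,0.001,-0.0005,0,0,0,0.018]]]' 20; python3 -c "
from g import *
go(rp(0,50,20.5),RT)
t=manip.camera('top');s=manip.camera('side')
cv2.imwrite('pics/f6.png',np.hstack([cv2.resize(t[180:270,160:250],(400,400)),cv2.resize(s[200:300,220:330],(400,400))]))
"
```

```text
clock: 5.98
position: [0.5582, 0.0546, 0.0375]
ee_rot: [0.975, 0.042, 0.01, 0.217]
ft_force: [-1.7, 0.8, 4.2]
grip_width: 0.276
t 5.97 tcp [558.2  54.6  37.5] row [ 0.7 24.1 21.2] F [-1.7  0.8  4.2] w 23.6
shift [ 0.0259 -0.0007  0.0007] rot [ 0.0015 -0.0006 -0.0004]
```

View pics/f6.png

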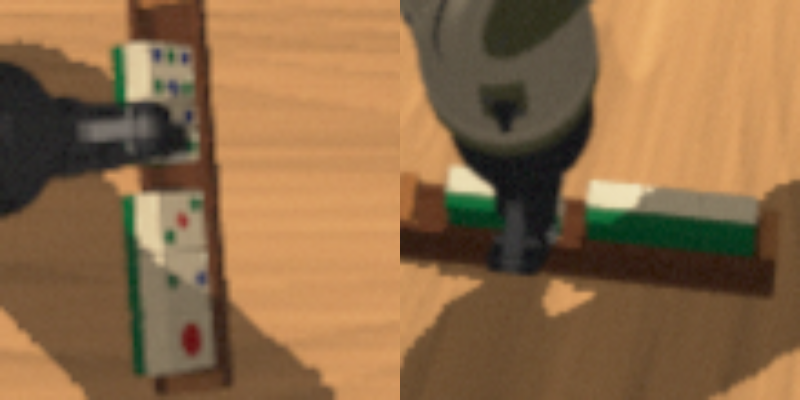

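```bash
python3 -m handwheel '[[[0.004,0,-0.0003,0,0,0,0.018],[0.009,0,-0.0003,0,0,0,0.018],[0.014,0,-0.0003,0,0,0,0.018],[0.018,0,-0.0003,0,0,0,0.018],[0.021,0,-0.0003,0,0,0,0.018],[0.022,0,-0.0003,0,0,0,0.018],[0.022,0,-0.0003,0,0,0,0.018]]]' 20; python3 -c "
from g import *
go(rp(0,50,20.5),RT)
t=manip.camera('top');s=manip.camera('side')
cv2.imwrite('pics/f7.png',np.hstack([cv2.resize(t[175:275,155:255],(400,400)),cv2.resize(s[200:300,220:330],(400,400))]))
"
```

```text
clock: 6.95
position: [0.5799, 0.0565, 0.0375]
ee_rot: [0.975, 0.042, 0.009, 0.217]
ft_force: [-4.4, 0.1, 5.1]
grip_width: 0.274
t 6.95 tcp [579.9  56.5  37.5] row [ 0.6 45.8 21.2] F [-4.4  0.1  5.1] w 23.4
shift [ 0.0042 -0.0006  0.0007] rot [ 0.0015  0.0003 -0.0002]
```

View pics/f7.png

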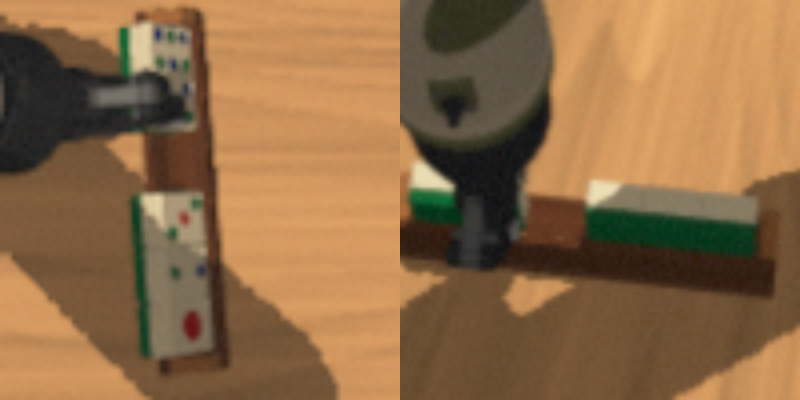

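```bash
python3 -m handwheel '[[[0,0,0,0,0,0,0.03],[0,0,0,0,0,0,0.06],[0,0,0,0,0,0,0.0854],[0,0,-0.03,0,0,0,0.0854],[0,0,-0.08,0,0,0,0.0854],[0,0,-0.12,0,0,0,0.0854],[0,0,-0.12,0,0,0,0.0854]]]' 20; python3 -c "
from g import *
go(np.array([.4853,.2529,.13]),vert(np.radians(-19.7)))
"
```

```text
clock: 7.92
position: [0.5767, 0.1097, 0.149]
ee_rot: [0.975, 0.042, 0.012, 0.216]
ft_force: [0.3, -0.8, -0.7]
grip_width: 1.0
t 7.92 tcp [576.7 109.7 149. ] row [ -0.5  47.2 144.8] F [ 0.3 -0.8 -0.7] w 85.4
shift [-0.0786 -0.1444 -0.0467] rot [ 0.4275 -0.0992  0.4235]
```

```bash
python3 -m handwheel '[[[-0.0786,-0.1444,-0.0467,0.4275,-0.0992,0.4235,0.0854],[-0.0786,-0.1444,-0.0467,0.4275,-0.0992,0.4235,0.0854],[-0.0786,-0.1444,-0.0467,0.4275,-0.0992,0.4235,0.0854],[-0.0786,-0.1444,-0.0467,0.4275,-0.0992,0.4235,0.0854],[-0.0786,-0.1444,-0.0467,0.4275,-0.0992,0.4235,0.0854],[-0.0786,-0.1444,-0.0467,0.4275,-0.0992,0.4235,0.0854]]]' 20; python3 -c "
from g import *
go(np.array([.4853,.2529,.06]),vert(np.radians(-19.7)))
t=manip.camera('top');s=manip.camera('side')
cv2.imwrite('pics/g1t.png',t);cv2.imwrite('pics/g1s.png',s)
cv2.imwrite('pics/g1.png',np.hstack([cv2.resize(t[170:280,90:240],(545,400)),cv2.resize(s[230:370,210:300],(255,400))]))
"
```

```text
clock: 8.68
position: [0.4846, 0.2499, 0.1267]
ee_rot: [0.985, -0.172, -0.002, 0.003]
ft_force: [-0.1, 0.1, 0.1]
grip_width: 0.998
t 8.68 tcp [484.6 249.9 126.7] row [-143.7  -32.6  187. ] F [-0.1  0.1  0.1] w 85.2
shift [-0.0001 -0.0034  0.0667] rot [ 0.0058  0.0038 -0.0015]
```

View pics/g1.png

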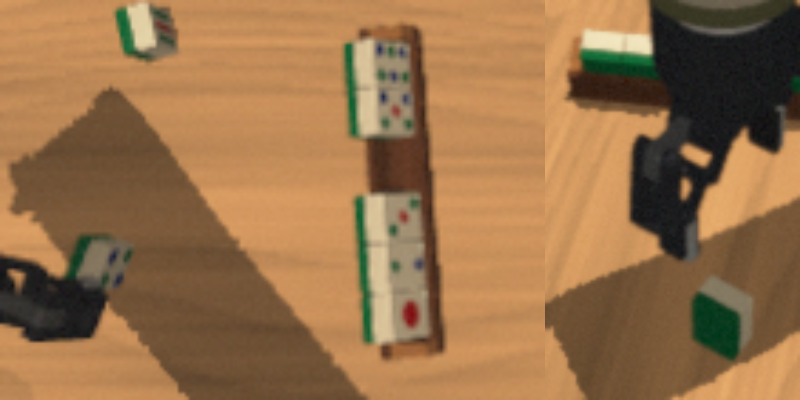

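```bash
python3 -c "
from g import *
p,q=state()
for s in(49,-49):
  a=p+q@[0,s/1000,-.013]; u=proj('top',a); v=proj('side',a); print(((u-[90,170])*400/110).round(),((v-[210,230])*[255/90,400/140]+[545,0]).round())
t=cv2.imread('pics/g1t.png')
# gap: top-front edge corners 3 and 5
c=cv2.resize(t[195:235,180:220],None,fx=12,fy=12,interpolation=cv2.INTER_CUBIC); cv2.imwrite('pics/g2.png',c)
"
```

```text
t 8.78 tcp [484.6 250.3 126.7] row [-144.   -32.5  187.1] F [ 0.2 -0.3 -0.3] w 85.3
[100. 296.] [765. 141.]
[-50. 239.] [675. 256.]
```

View pics/g2.png

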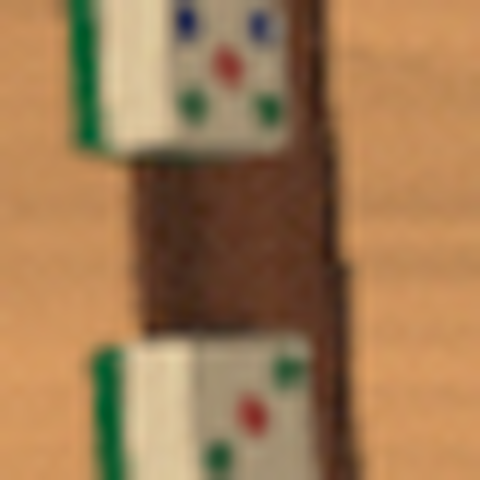

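```bash
python3 -c "
from g import *
for a in((193.7,207.5),(195.3,222.6)): print(inrow(onz('top',a,.063)).round(1))
"
```

```text
[10.  32.7 45. ]
[11.2 -3.2 44.4]
```

```bash
python3 -m handwheel '[[[0,-0.003,0.04,0.0058,0.0038,-0.0015,0.0854],[0,-0.003,0.08,0.0058,0.0038,-0.0015,0.0854],[0,-0.003,0.105,0.0058,0.0038,-0.0015,0.0854],[0,-0.003,0.105,0.0058,0.0038,-0.0015,0.07],[0,-0.003,0.105,0.0058,0.0038,-0.0015,0.05]]]' 20; python3 -c "
from g import *
go(np.array([.4853,.2529,.0205]),vert(np.radians(-19.7)))
t=manip.camera('top');s=manip.camera('side')
cv2.imwrite('pics/g3.png',np.hstack([cv2.resize(t[215:265,90:140],(400,400)),cv2.resize(s[310:370,240:300],(400,400))]))
"
```

```text
clock: 9.4
position: [0.4856, 0.2535, 0.0231]
ee_rot: [0.985, -0.171, 0.001, -0.001]
ft_force: [0.0, 0.6, 0.4]
grip_width: 0.619
t 9.4 tcp [485.6 253.5  23.1] row [-190.6  -31.2   94.5] F [0.  0.6 0.4] w 52.9
shift [-0.0001  0.0007  0.0026] rot [-0.0026 -0.0007 -0.0006]
```

View pics/g3.png

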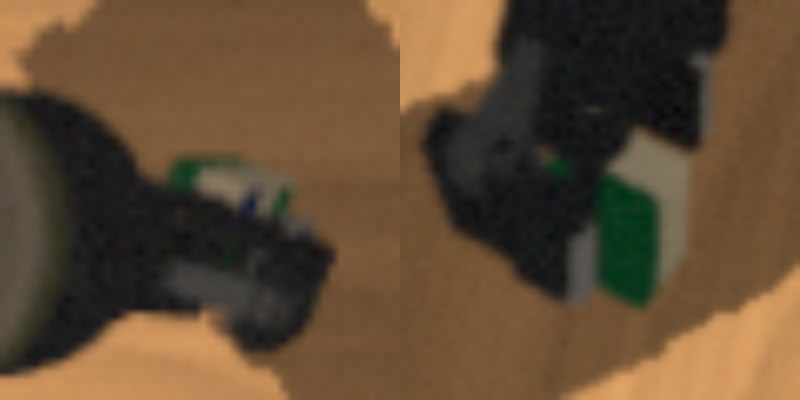

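```bash
python3 -m handwheel '[[[0,0.0005,0.002,0,0,0,0.03],[0,0.0005,0.002,0,0,0,0.018],[0,0.0005,0.002,0,0,0,0.018],[0,0.0005,0.002,0,0,0,0.018]]]' 25; python3 -c "
from g import *
go(np.array([.4853,.2529,.0205]),vert(np.radians(-19.7)))
t=manip.camera('top');s=manip.camera('side')
cv2.imwrite('pics/g4.png',np.hstack([cv2.resize(t[215:265,90:140],(400,400)),cv2.resize(s[310:370,240:300],(400,400))]))
"
```

```text
clock: 10.0
position: [0.4852, 0.2526, 0.0207]
ee_rot: [0.985, -0.172, 0.001, -0.001]
ft_force: [-0.6, -1.8, 6.3]
grip_width: 0.272
t 10.0 tcp [485.2 252.6  20.7] row [-190.9  -31.7   92. ] F [-0.6 -1.8  6.3] w 23.3
shift [-0.     -0.0003  0.0002] rot [-0.0023 -0.0009 -0.001 ]
```

View pics/g4.png

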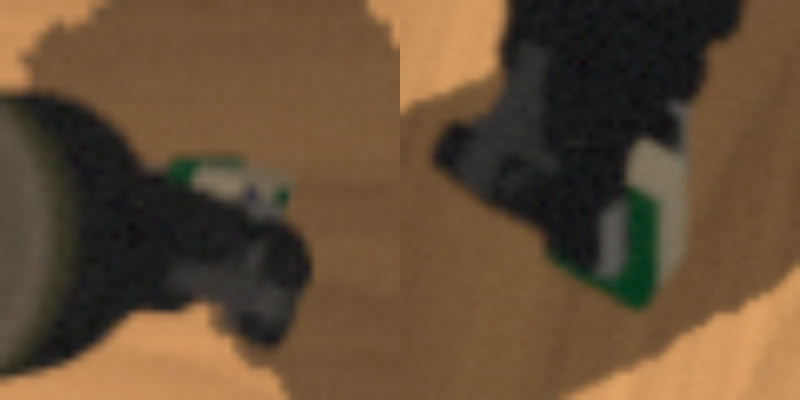

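```bash
python3 -m handwheel '[[[0,0,-0.03,0,0,0,0.018],[0,0,-0.08,0,0,0,0.018],[0,0,-0.12,0,0,0,0.018],[0,0,-0.12,0,0,0,0.018]]]' 25; python3 -c "
from g import *
go(rp(0,15,90),RT)
"
```

```text
clock: 10.6
position: [0.4862, 0.2534, 0.1433]
ee_rot: [0.985, -0.171, 0.002, -0.002]
ft_force: [0.4, 0.4, -0.2]
grip_width: 0.278
t 10.6 tcp [486.2 253.4 143.3] row [-139.7  -30.7  203.4] F [ 0.4  0.4 -0.2] w 23.7
shift [0.1141 0.1399 0.0434] rot [-0.4344  0.0887 -0.4244]
```

```bash
python3 -m handwheel '[[[0.05,0.06,0,-0.11,0.022,-0.106,0.018],[0.08,0.1,0,-0.22,0.044,-0.212,0.018],[0.114,0.14,0,-0.33,0.066,-0.318,0.018],[0.114,0.14,0,-0.4344,0.0887,-0.4244,0.018],[0.114,0.14,0.02,-0.4344,0.0887,-0.4244,0.018],[0.114,0.14,0.043,-0.4344,0.0887,-0.4244,0.018],[0.114,0.14,0.043,-0.4344,0.0887,-0.4244,0.018],[0.114,0.14,0.043,-0.4344,0.0887,-0.4244,0.018]]]' 25; python3 -c "
from g import *
go(rp(0,15,70),RT)
t=manip.camera('top');s=manip.camera('side')
cv2.imwrite('pics/g5t.png',t);cv2.imwrite('pics/g5s.png',s)
cv2.imwrite('pics/g5.png',np.hstack([cv2.resize(t[175:275,155:255],(400,400)),cv2.resize(s[190:290,220:320],(400,400))]))
"
```

```text
clock: 11.6
position: [0.5448, 0.0821, 0.097]
ee_rot: [0.975, 0.042, 0.007, 0.217]
ft_force: [-0.3, -0.7, -0.1]
grip_width: 0.277
t 11.6 tcp [544.8  82.1  97. ] row [-0.1 13.1 87.2] F [-0.3 -0.7 -0.1] w 23.6
shift [0.002  0.0001 0.0172] rot [0.0011 0.005  0.0009]
```

View pics/g5.png

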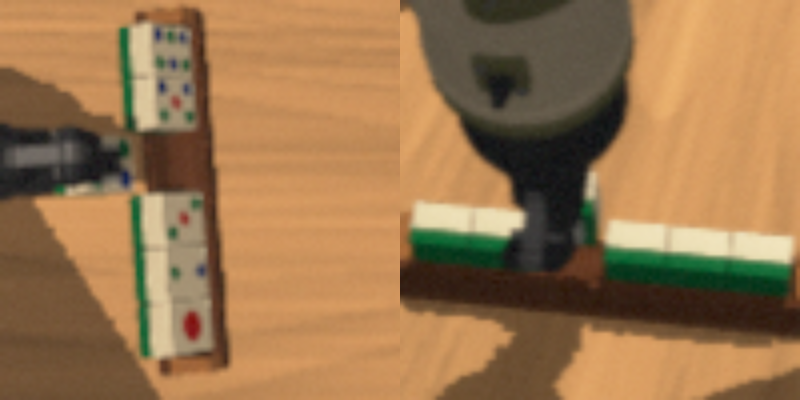

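```bash
python3 -m handwheel '[[[0.002,0,0.01,0,0.005,0,0.018],[0.002,0,0.017,0,0.005,0,0.018],[0.002,0,0.017,0,0.005,0,0.018]]]' 25; python3 -c "
from g import *
go(rp(0,15,20.7),RT)
t=manip.camera('top');s=manip.camera('side')
cv2.imwrite('pics/g6t.png',t);cv2.imwrite('pics/g6s.png',s)
f=lambda c:cv2.resize(c,(400,400),interpolation=cv2.INTER_CUBIC)
cv2.imwrite('pics/g6.png',np.hstack([f(t[192:242,170:220]),f(s[220:270,235:285])]))
"
```

```text
clock: 12.08
position: [0.5469, 0.0745, 0.0809]
ee_rot: [0.975, 0.043, 0.009, 0.217]
ft_force: [0.0, 0.0, -0.3]
grip_width: 0.276
t 12.07 tcp [546.9  74.5  80.9] row [ 0.1 14.5 69.4] F [ 0.   0.  -0.3] w 23.6
shift [ 0.0005 -0.0003  0.0487] rot [0.0025 0.001  0.0019]
```

View pics/g6.png

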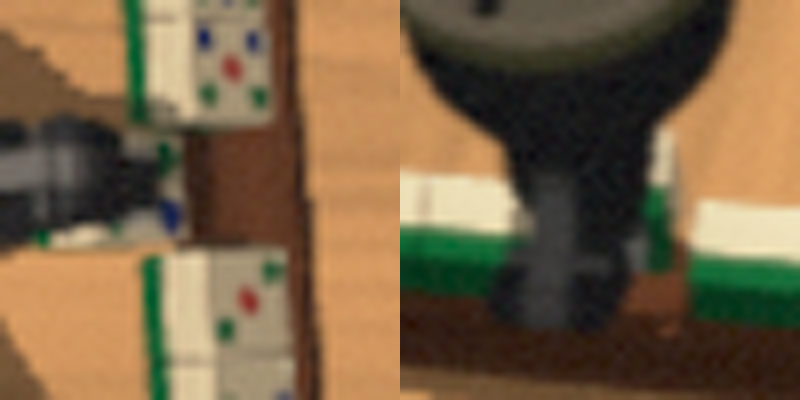

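```bash
python3 -c "
from g import *
print('4 near top',inrow(onz('top',(193,221.5),.0672)).round(1))
print('4 far top',inrow(onz('top',(192.2,207.9),.0672)).round(1))
print('3 top',inrow(onz('top',(170+211/8,192+(250-4)/8),.063)).round(1))
print('5 top',inrow(onz('top',(170+190/8,192+(127-4)/8),.063)).round(1))
print('4 near side',inrow(onz('side',(268.25,253.25),.0571)).round(1))
print('3 side',inrow(onz('side',(271.25,251.75),.0528)).round(1))
"
```

```text
4 near top [ 9.  -0.3 50.1]
4 far top [ 9.2 31.7 50. ]
3 top [13.5 -3.8 43.4]
5 top [10.1 32.9 44.9]
4 near side [-8.8  0.1 47.3]
3 side [-2.2 -4.8 39.4]
```

```bash
python3 -m handwheel '[[[-0.0015,0.0015,0,0.0025,0.001,0.002,0.018],[-0.0015,0.0015,0.01,0.0025,0.001,0.002,0.018],[-0.0015,0.0015,0.02,0.0025,0.001,0.002,0.018],[-0.0015,0.0015,0.03,0.0025,0.001,0.002,0.018],[-0.0015,0.0015,0.03,0.0025,0.001,0.002,0.018]]]' 25; python3 -c "
from g import *
go(rp(1.5,13.5,21.2),RT)
t=manip.camera('top');s=manip.camera('side')
f=lambda c:cv2.resize(c,(400,400),interpolation=cv2.INTER_CUBIC)
cv2.imwrite('pics/g7.png',np.hstack([f(t[192:242,170:220]),f(s[220:270,235:285])]))
"
```

```text
clock: 12.8
position: [0.5464, 0.0602, 0.054]
ee_rot: [0.975, 0.042, 0.009, 0.216]
ft_force: [0.6, -0.5, -0.1]
grip_width: 0.276
t 12.8 tcp [546.4  60.2  54. ] row [ 1.7 12.9 39. ] F [ 0.6 -0.5 -0.1] w 23.6
shift [ 0.0006 -0.0002  0.0178] rot [0.0002 0.0005 0.0002]
```

View pics/g7.png

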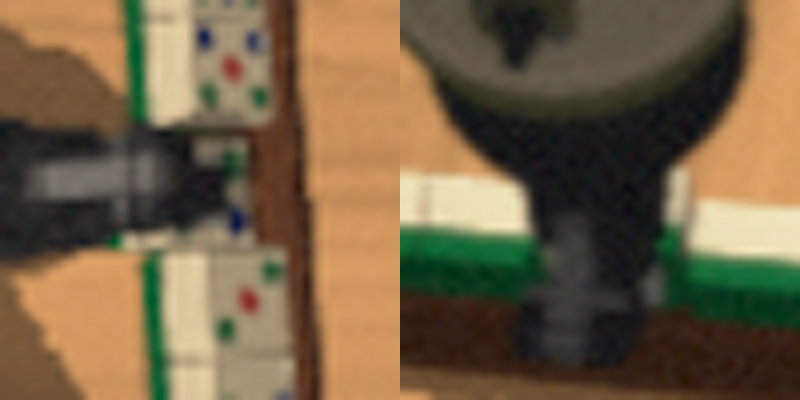

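```bash
python3 -m handwheel '[[[0.0004,0,0.006,0,0,0,0.018],[0.0004,0,0.011,0,0,0,0.018],[0.0004,0,0.015,0,0,0,0.018],[0.0004,0,0.017,0,0,0,0.018],[0.0004,0,0.0175,0,0,0,0.018]]]' 25; python3 -c "
from g import *
go(rp(1.5,13.5,20.7),RT)
t=manip.camera('top');s=manip.camera('side')
f=lambda c:cv2.resize(c,(400,400),interpolation=cv2.INTER_CUBIC)
cv2.imwrite('pics/g8.png',np.hstack([f(t[192:242,170:220]),f(s[220:270,235:285])]))
"
```

```text
clock: 13.52
position: [0.548, 0.0537, 0.0391]
ee_rot: [0.975, 0.042, 0.01, 0.216]
ft_force: [-0.3, -0.2, -0.2]
grip_width: 0.278
t 13.53 tcp [548.   53.7  39.1] row [ 1.4 13.9 22.6] F [-0.3 -0.2 -0.2] w 23.7
shift [-0.0004  0.0001  0.0019] rot [-0.0005 -0.0013  0.0001]
```

View pics/g8.png

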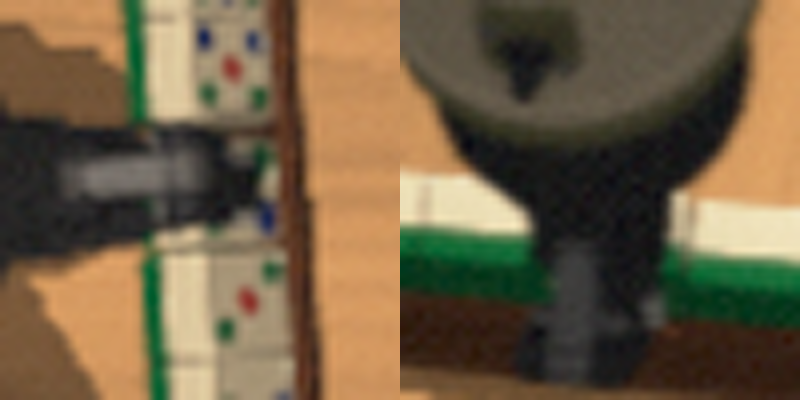

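```bash
python3 -m handwheel '[[[0,0,0.001,0,0,0,0.018],[0,0,0.002,0,0,0,0.018],[0,0,0.002,0,0,0,0.018]]]' 25; python3 -c "
from g import *
go(rp(1.5,13.5,20.7),RT)"
```

```text
clock: 14.0
position: [0.5481, 0.0528, 0.0373]
ee_rot: [0.975, 0.042, 0.01, 0.216]
ft_force: [-0.6, 0.7, -0.4]
grip_width: 0.276
t 14.0 tcp [548.1  52.8  37.3] row [ 1.4 13.9 20.7] F [-0.6  0.7 -0.4] w 23.6
shift [-0.0004  0.0001 -0.    ] rot [-0.0004 -0.0013  0.0002]
```

```bash
python3 -m handwheel '[[[0,0,0.001,0,0,0,0.018],[0,0,0.0015,0,0,0,0.018],[0,0,0.0015,0,0,0,0.018]]]' 25; python3 -c "
from g import *
go(rp(1.5,13.5,20.7),RT)"
```

```text
clock: 14.38
position: [0.5482, 0.0528, 0.0371]
ee_rot: [0.975, 0.042, 0.01, 0.216]
ft_force: [-5.3, 3.0, 10.0]
grip_width: 0.276
t 14.38 tcp [548.2  52.8  37.1] row [ 1.4 14.  20.4] F [-5.3  3.  10. ] w 23.6
shift [-0.0005  0.0001 -0.0003] rot [-0.0004 -0.0019  0.    ]
```

```bash
python3 -m handwheel '[[[0,0,-0.001,0,0,0,0.018],[0,0,-0.001,0,0,0,0.03],[0,0,-0.001,0,0,0,0.05],[0,0,-0.001,0,0,0,0.07],[0,0,-0.001,0,0,0,0.07],[0,0,-0.03,0,0,0,0.0854],[0,0,-0.08,0,0,0,0.0854],[0,0,-0.13,0,0,0,0.0854]]]' 25; python3 -c "
from g import *
state()"
```

```text
clock: 15.38
position: [0.543, 0.1073, 0.1551]
ee_rot: [0.975, 0.042, 0.01, 0.216]
ft_force: [1.5, 0.1, 0.7]
grip_width: 0.998
t 15.38 tcp [543.  107.3 155.1] row [  1.6  13.5 150.5] F [1.5 0.1 0.7] w 85.2
```

```bash
python3 -m handwheel '[[[0,-0.05,-0.05,0,0,0,0.0854],[0,-0.09,-0.1,0,0,0,0.0854],[0,-0.13,-0.1,0,0,0,0.0854],[0,-0.13,-0.1,0,0,0,0.0854],[0,-0.13,-0.1,0,0,0,0.0854]]]'; python3 -c "
from g import *
state()
t=manip.camera('top');s=manip.camera('side')
cv2.imwrite('pics/k1t.png',t);cv2.imwrite('pics/k1s.png',s)
f=lambda c:cv2.resize(c,(400,400),interpolation=cv2.INTER_CUBIC)
cv2.imwrite('pics/k1.png',np.hstack([f(t[172:272,150:250]),f(s[200:310,220:330])]))
"
```

```text
clock: 16.0
position: [0.5297, 0.2657, 0.1894]
ee_rot: [0.975, 0.042, 0.01, 0.216]
ft_force: [1.3, -0.9, 0.8]
grip_width: 1.001
t 16.0 tcp [529.7 265.7 189.4] row [-128.    13.7  248.8] F [ 1.3 -0.9  0.8] w 85.5
```

View pics/k1.png

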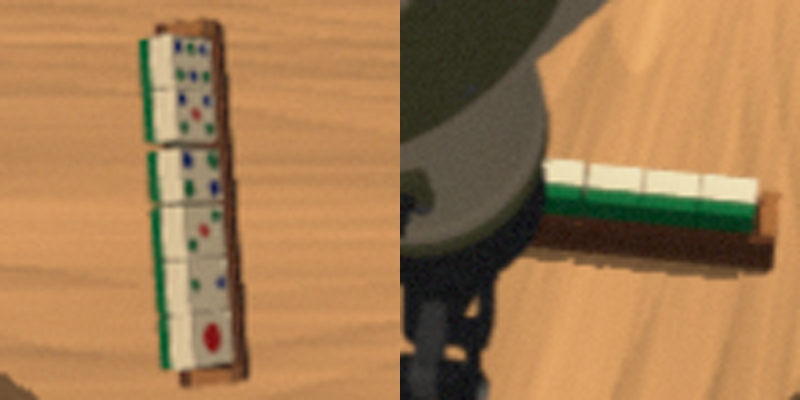

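View pics/k1t.png

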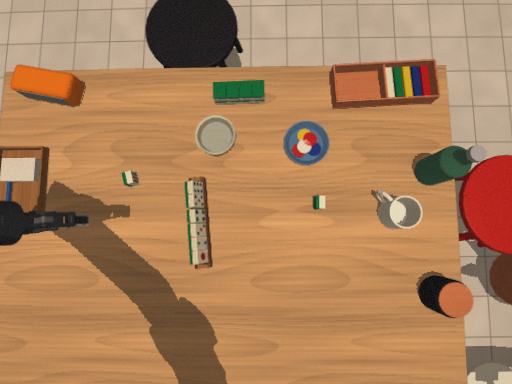

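View pics/k1s.png

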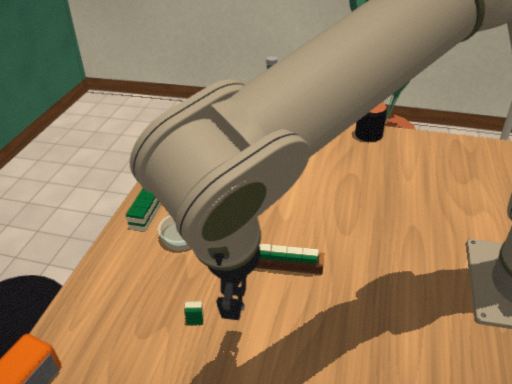

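```bash
python3 -c "
from g import *
go(np.array([.45,-.22,.27]),RT)"
```

```text
t 16.1 tcp [530.1 264.9 189.9] row [-127.    14.1  248.9] F [ 0.9 -1.  -0.1] w 85.5
shift [-0.1204  0.4657  0.1287] rot [ 0.0003 -0.001  -0.0019]
```

```bash
python3 -m handwheel '[[[0,0.02,-0.06,0,0,0,0.0854],[-0.02,0.08,0,0,0,0,0.0854],[-0.12,0.465,0.128,0,0,0,0.0854],[-0.12,0.465,0.128,0,0,0,0.0854],[-0.12,0.465,0.128,0,0,0,0.0854],[-0.12,0.465,0.128,0,0,0,0.0854],[-0.12,0.465,0.128,0,0,0,0.0854],[-0.12,0.465,0.128,0,0,0,0.0854]]]'; python3 -c "
from g import *
state()
t=manip.camera('top');s=manip.camera('side')
cv2.imwrite('pics/k2t.png',t);cv2.imwrite('pics/k2s.png',s)
f=lambda c:cv2.resize(c,(400,400),interpolation=cv2.INTER_CUBIC)
cv2.imwrite('pics/k2.png',np.hstack([f(t[172:272,150:250]),f(s[200:310,220:330])]))
"
```

```text
clock: 17.1
position: [0.4597, -0.157, 0.2649]
ee_rot: [0.975, 0.041, 0.01, 0.216]
ft_force: [1.1, -0.3, -0.3]
grip_width: 1.001
t 17.1 tcp [ 459.7 -157.   264.9] row [280.2 -92.1 141.8] F [ 1.1 -0.3 -0.3] w 85.5
```

View pics/k2.png

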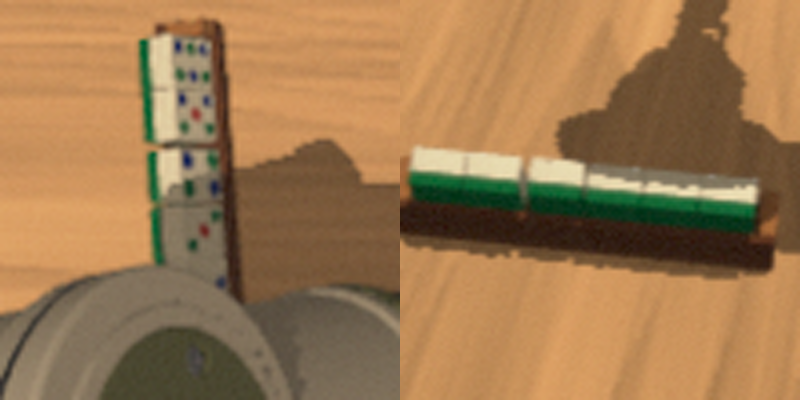

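```bash
python3 -c "
from g import *
a=cv2.imread('pics/top0.png').astype(int);b=cv2.imread('pics/k1t.png').astype(int)
for n,(u,v,w) in dict(bamboo=(115,163,30),blank=(305,187,30),ash=(190,110,50),dish=(280,118,52),mug=(370,185,55)).items():
  A,B=[cv2.cvtColor(np.uint8(i[v:v+w,u:u+w]),cv2.COLOR_BGR2GRAY).astype(np.float32) for i in(a,b)]
  print(n,np.round(cv2.phaseCorrelate(A,B)[0],2))
print(manip.hand_in())"
```

```text
bamboo [0.07 0.07]
blank [0.02 0.06]
ash [-0.09 -0.01]
dish [-0.03 -0.03]
mug [0.02 0.  ]
the job is handed in; nothing more can be done
None
```

The four-dot tile is in the rack between the three and the five, and I handed the job in at about 17 s of the 56 s. `hand_in()` gives no verdict, so what follows rests on my own checks.

**What I did**
- I pinched the three and slid it about 16 mm towards the robot, which pushed the two and the one. I then pinched the five and slid it about 22 mm away, pushing the six.
- The gap then measured about 36 mm, so the middles of the three and five were about 68 mm apart.
- I gripped the upright four, tilted it 25° and checked it above the gap in both views. I shifted it 1.5 mm to centre it and lowered it until it met the seat.
- Contact came about 0.3 mm from the expected depth, with about 11 N on the wrist. I backed off 1 mm, let go and moved the arm clear.

**Last checks**
- **Row:** The top view shows all six in order, with the four facing front. The side view shows their tops and backs in one line. I judged this by eye, to about 2 mm, and did not measure each tile's final pose.
- **Bystanders:** Comparing the top view from the start with one taken after the release shows all five moved by less than 0.1 pixel.
- **Disagreement:** When I lined up on the five, the fingers appeared 3 to 6 mm further along the row than the robot's position reading implied. I therefore set the grip on the five, and then the four over the gap, from the pictures rather than from that reading.

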